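# Fetch the hemmed-in sample jar for weighing

### The arm

A 6-joint arm with a two-finger parallel gripper is mounted at the origin on the work surface. World frame = base frame: x ahead of the robot, y to its left, z up, the work surface at z = 0. Lengths are in m, angles in rad, forces in N, time in s.
With the tool pointing down it reaches from about 0.375 to 0.925 m from the base axis. Payload 5.7 kg.
Tool frame: the origin (TCP) lies midway between the tips of the shut fingers; the grasp point (between the pads) lies 19 mm behind it; z points along the fingers, y is the line along which they close (so a half turn about z gives the same grasp; the last joint's range is limited). The gripper opens to 88 mm and grips with 3 to 60 N. Pads are 20 mm wide; open, the fingers measure 115 mm over their backs; the gripper's body (75 mm by 178 mm) begins 61 mm behind the grasp point.
Start: joints at [1.078, 0.359, 1.51, -0, 1.272, -0.115], TCP at [0.221, 0.558, 0.223] pointing down, gripper open.
Joint ranges: [-2.97, 2.97], [-1.01, 2.36], [0.21, 2.38], [-0.96, 4.11], [0.2, 2.71], [-2.98, 2.98]. Speed limits (rad/s): [2.39, 2.39, 3.14, 3.14, 3.14, 3.14].

### API

Orientations are given as a unit quaternion [x, y, z, w].
In Python, from bench import move_ptp, servo_line, goto_joints, move_gripper, sleep, inverse_kinematics, capture, PlanningError, close_job, spot_in, silhouettes, current_clock, current_joint_pos, current_qvel, current_joint_torque, current_position, current_orientation, current_force, current_torque, current_finger_gap, current_grip_force gives the robot as it stands. Calls block until the motion is done:
- move_ptp(position, orientation): joint-space move of the TCP to a pose.
- servo_line(position, orientation=None, rate=0.15, contact_N=None): straight line of the TCP; orientation=None keeps the orientation; rate is the mean speed in m/s. With contact_N (N) it stops when the force on the tool has changed by that much, and returns True; else False.
- goto_joints(angles): joint-space move.
- move_gripper(opening): finger opening in m; the grip force is fixed at half the most; returns when the fingers have stopped.
- sleep(seconds).
- inverse_kinematics(position, orientation): joint angles nearest the present ones, or None.
- capture(name): name is "scene" or "top" or "wrist"; returns a dict with "image" (480x640x3 uint8, blue, green, red), "range_z" (480x640 float32, m along the optical axis (not along the pixel's ray), 0 where there is no reading), "intrinsics" (3x3 intrinsics, pixels), "R" (3x3) and "t" (3): a world point X has camera coordinates R X + t. Camera axes: x right, y down, z forward; pixel columns grow to the right and rows downward; lengths in m; the calibration is good to about 2 mm. The wrist camera is an equidistant fisheye: a pixel r from the principal point sees the ray r / f radians off the axis. A picture is of the moment at which its call begins.
A pose or a line that the arm cannot do raises PlanningError and nothing moves.
- close_job(): hands the job in; it is judged then, once.
Trained networks look in the newest picture that a camera, given by its name, has taken for a name from the list of things; names that differ only in an ending like _2 or _b are one class to them, and where a whole thing is asked for, a point or a joint stands for the part that bears it (a point fixed in the world has none). Each returns a list of dicts, best first, with "conf" (0 to 1); they miss things now and then, are a little off and sometimes report something else, mostly with a low value. They report only what shows in the picture. A call takes as long as a camera call.
- spot_in(camera, query): "xy" ([column, row] in pixels, amid what is visible of it).
- silhouettes(camera, query): "region" (480x640 bool, what is visible of it) and "xy" ([column, row] in pixels, amid what is visible of it).
Readings, each from a call of its own:
- current_clock(): time.
- current_joint_pos(): joint angles.
- current_qvel(): joint speeds.
- current_joint_torque(): joint torques, N m.
- current_position(): TCP position.
- current_orientation(): TCP orientation.
- current_force(): force on the tool from outside, world axes, zero at the start.
- current_torque(): the same for the moment, N m.
- current_finger_gap(): finger opening in m.
- current_grip_force(): force on a finger pad.
Only numpy, scipy, OpenCV 4.12 (cv2) and the standard library are available. Lean on these libraries where they do the work, as an engineer would, in place of code of your own. Each camera call takes 0.05 s, during which the arm holds its last target. There are 200 camera calls.

### The job

Weigh the squat sample jar that stands at the back of the bottle rack, hemmed in by three tall bottles: first stand the three bottles aside in the empty steel tray, then lift the jar out and set it down gently in the middle of the balance pan. Only when it stands there, put each of the three bottles back in the rack on the very spot where it stood at the start. Keep everything upright, let nothing drop, and leave the small vial and the dropper bottle in the rack's front corners and the beaker on the bench where they are.

Things in the scene. Friction and masses are not known exactly. Their poses are not given: they have to be found in the camera images.
- rack: fixed wooden bottle rack. Origin on the bench, x axis from its open front to its back, z up. Floor 10 mm above the bench, 150 x 210 mm inside; back board (inner face x = +69 mm) 55 mm high, front lip (x = -81 mm) and side lips (y = +/-105 mm) 21 mm, rear of the sides 47 mm. Jar stands near (32, 0) mm; the three bottles, in any order, near (28, 65), (28, -65) and (-34, 0), 5 to 15 mm clear of the jar
- tray: fixed shallow steel tray, empty at the start, left or right of the rack: 240 mm (x) by 125 mm (y), walls 4 mm thick and 18 mm high, floor 4 mm above the bench. Origin at the centre of its underside, on the bench, x along its length. The three bottles fit in a row along x, 70 mm apart; any place and order inside will do
- balance: fixed white laboratory balance with a round steel pan 120 mm across, on the rack's other side. Origin on the bench exactly below the pan's centre; the pan's flat top is 66 mm above it and does not give way. Housing 190 mm wide (y), from x = -145 mm (display side) to +85 mm, top 54 mm above the bench (display block 57 mm)
- jar: the squat sample jar: closed upright cylinder of clear glass with a flat aluminium lid, 52 mm across, 42 mm high, about 0.12 kg, one rigid piece. Origin at the centre of its underside, z up. Take it by its sides from above, with the fingers to its left and right (along the rack's y axis) once the bottles are away; the back board is 10 mm behind it
- round_bottle: tall round amber glass bottle with paper label and black screw cap, one rigid piece, about 0.2 kg: body 56 mm across up to 68 mm, shoulder sloping in to the neck at 84 mm height, cap 29 mm across from 90 to 126 mm (the top). Origin at the centre of its underside, z up. Take it by the cap from above
- square_bottle: tall white plastic bottle of square plan with round white screw cap, one rigid piece, about 0.15 kg: body 52 x 52 mm up to 66 mm, shoulder sloping in to the neck at 78 mm height, cap 29 mm across from 82 to 118 mm (the top). Origin at the centre of its underside, z up. Take it by the cap from above; which way its sides face does not matter
- flask: tall conical clear glass flask with grey screw cap, one rigid piece, about 0.15 kg: 60 mm across at the foot, tapering to a neck 26 mm across at 74 mm, cap 29 mm across from 86 to 122 mm height (top). Origin at the centre of its underside, z up. Take it by the cap from above
- vial: bystander: small clear vial with white cap, 24 mm across, 48 mm high, loose, in the rack's front corner near (-53, 82) mm of the rack's frame. Origin at the centre of its underside
- dropper: bystander: small amber dropper bottle with black collar and rubber bulb, 25 mm across, 56 mm high, loose, in the rack's other front corner near (-53, -82) mm. Origin at the centre of its underside
- beaker: bystander: empty clear glass beaker, 70 mm across (74 mm at the rim), 95 mm high, on the bench beyond the rack; loose. Origin at the centre of its underside

How it is judged:
By the outcome, as a careful person would: the job done as asked, in the order asked, and still so for the second after the job is handed in, with the robot touching nothing.
It also fails if it takes over 141 s, if anything falls off the work surface, if the arm or the gripper's body presses on something with over 40 N, if the wrist force passes 120 N, or if a joint passes its speed limit or range.

## Working session

There is one attempt and no reset: what is moved stays moved. The work goes in short steps, each a Python script; the robot and the scene stay as the last script left them, time stands still between calls to the robot, and variables do not carry over. Pictures are saved under pics/ and viewed, at most 14 in all, crops included, and the job is handed in when it is done.

```bash
ls; mkdir -p pics; python3 - <<'E'
from bench import *
import cv2, numpy as np
for n in ("scene","top"):
    c=capture(n); cv2.imwrite(f"pics/{n}0.png",c["image"])
    print(n,c["intrinsics"].tolist(),(-c["R"].T@c["t"]).round(3),c["R"].round(3).tolist(), (c["range_z"]==0).mean())
print(current_clock(),current_orientation(),current_finger_gap())
E
```

```text
pics
scene [[513.2915353720379, 0.0, 318.4813992716938], [0.0, 513.2915353720379, 234.74279030104546], [0.0, 0.0, 1.0]] [ 1.062 -0.408  0.76 ] [[0.664, 0.748, 0.005], [0.577, -0.508, -0.64], [-0.476, 0.428, -0.768]] 0.003938802083333333
top [[492.6189568809574, 0.0, 311.0206520138375], [0.0, 492.6189568809574, 241.53330957197895], [0.0, 0.0, 1.0]] [ 0.449 -0.01   1.005] [[-0.017, -1.0, -0.002], [-0.989, 0.017, -0.148], [0.148, -0.001, -0.989]] 0.003994140625
0.1 [ 1.87770739e-01  9.82212541e-01 -7.82265732e-04 -2.49578680e-04] 0.08753038140001136
```

View pics/scene0.png

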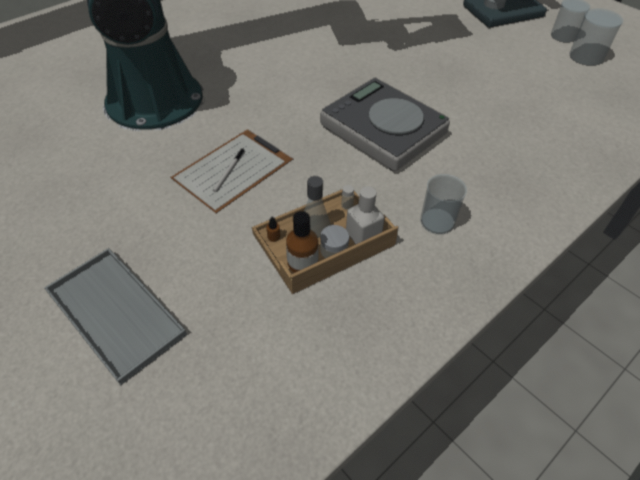

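View pics/top0.png

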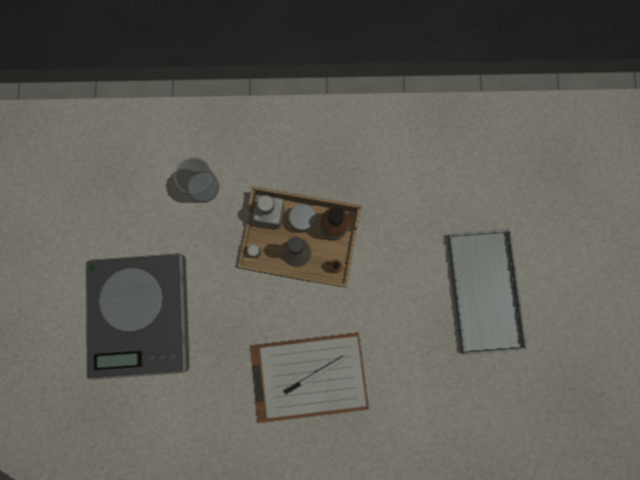

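The scene view shows the rack in the middle with amber round bottle (302,240), flask (315,200), square bottle (365,215) and jar (335,240). The tray is at (118,315), the balance pan at (397,116) and the beaker at (440,205). In the top view the caps are at (336,215), (296,245) and (265,204), the jar at (301,217), the tray at (486,292) and the pan at (131,299).

```bash
cat > h.py <<'E'
from bench import *
import numpy as np, cv2, json
from scipy.spatial.transform import Rotation as Ro
def world(c, mask=None):
    z=c["range_z"]; m=(z>0) if mask is None else (mask&(z>0))
    v,u=np.nonzero(m); d=z[v,u]; K=c["intrinsics"]
    P=np.stack([(u-K[0,2])/K[0,0]*d,(v-K[1,2])/K[1,1]*d,d],1)
    return (P-c["t"])@c["R"]
def find(cam,c,name):
    s=silhouettes(cam,name)
    return [(d["conf"],d["xy"],world(c,d["region"]),d["region"]) for d in s[:2]]
def plane_xy(c,uv,z):
    K=c["intrinsics"]; r=c["R"].T@np.array([(uv[0]-K[0,2])/K[0,0],(uv[1]-K[1,2])/K[1,1],1])
    o=-c["R"].T@c["t"]; return (o+r*(z-o[2])/r[2])[:2]
def down(psi):  # tool z down, tool y along world angle psi
    y=np.array([np.cos(psi),np.sin(psi),0]); z=np.array([0,0,-1.]); x=np.cross(y,z)
    return Ro.from_matrix(np.stack([x,y,z],1)).as_quat()
E
python3 - <<'E'
from h import *
tops={"round_bottle":.136,"square_bottle":.128,"flask":.132,"jar":.052,"vial":.058,"dropper":.066,"beaker":.095,"balance":.066,"tray":.018,"rack":.031}
for cam in("top","scene"):
    c=capture(cam)
    for n,t in tops.items():
        for conf,xy,P,reg in find(cam,c,n):
            if conf<.3: continue
            Q=P[abs(P[:,2]-t)<(.004 if n=="balance" else .007)]
            print(cam,n,round(conf,2),np.round(xy),len(P),"zmax",P[:,2].max().round(3) if len(P) else None,end=" ")
            if n in("tray","rack"):
                Q=P[P[:,2]<.07]
                r=cv2.minAreaRect((Q[:,:2]*1000).astype(np.float32)); print("rect",np.round(r[0],1),np.round(r[1]),round(r[2],2))
            elif len(Q)>4:
                (cc,rad)=cv2.minEnclosingCircle((Q[:,:2]*1000).astype(np.float32))
                print(len(Q),"mean",Q.mean(0).round(4),"circ",np.round(cc,1),round(rad,1))
            else: print(len(Q))
E
```

```text
top round_bottle 0.61 [334. 224.] 792 zmax 0.141 201 mean [ 0.627  -0.0567  0.1359] circ [627.5 -56.9] 14.3
top square_bottle 0.93 [268. 208.] 871 zmax 0.132 196 mean [0.6529 0.0714 0.1277] circ [653.6  71.4] 14.4
top square_bottle 0.53 [135. 315.] 12092 zmax 0.071 0
top flask 0.74 [296. 250.] 714 zmax 0.137 200 mean [0.576  0.0176 0.1319] circ [576.4  17.7] 14.1
top jar 0.72 [295. 253.] 725 zmax 0.137 95 mean [0.5678 0.015  0.0517] circ [576.6  17. ] 23.0
top jar 0.56 [306. 220.] 619 zmax 0.056 530 mean [0.6425 0.0058 0.0519] circ [642.7   5.6] 26.1
top vial 0.66 [253. 252.] 150 zmax 0.063 101 mean [0.5765 0.1017 0.0579] circ [577.  101.8] 10.7
top dropper 0.45 [335. 266.] 120 zmax 0.067 32 mean [ 0.5451 -0.0583  0.0632] circ [545.4 -58.4] 5.7
top beaker 0.63 [197. 179.] 1579 zmax 0.1 303 mean [0.7239 0.217  0.0935] circ [720.3 213. ] 37.1
top balance 0.92 [135. 314.] 11904 zmax 0.071 3083 mean [0.4855 0.333  0.0659] circ [455.3 347.1] 93.2
top tray 0.89 [486. 290.] 7844 zmax 0.022 rect [ 493.3 -364.5] [248. 137.] 3.13
top rack 0.91 [306. 240.] 5923 zmax 0.137 rect [604.7  11. ] [22
[... 424 characters left out ...]
[331. 238.] 738 zmax 0.057 555 mean [0.646  0.0045 0.0526] circ [649.5   4.2] 32.2
scene vial 0.81 [348. 198.] 265 zmax 0.078 79 mean [0.5807 0.1001 0.058 ] circ [579.9 100.9] 10.0
scene dropper 0.78 [276. 226.] 290 zmax 0.069 33 mean [ 0.5476 -0.0589  0.0641] circ [546.9 -58. ] 5.9
scene beaker 0.68 [442. 201.] 2090 zmax 0.099 356 mean [0.7183 0.2168 0.0932] circ [720.8 214.5] 38.1
scene balance 0.97 [384. 121.] 6994 zmax 0.071 1490 mean [0.4891 0.331  0.0669] circ [456.8 343.9] 93.1
scene balance 0.39 [333. 240.] 787 zmax 0.058 0
scene tray 0.71 [115. 312.] 9725 zmax 0.023 rect [ 483.9 -358.2] [260. 130.] 3.34
scene rack 0.92 [322. 250.] 4526 zmax 0.138 rect [600.5  29.8] [253. 183.] 78.59
```

```bash
cat >> h.py <<'E'
RY=np.deg2rad(79.0); TY=np.deg2rad(93.1)
TRAY=np.array([.4925,-.364]); TX=np.array([np.cos(np.deg2rad(3.1)),np.sin(np.deg2rad(3.1))])
# thing: rack xy, height of TCP above underside when gripped by the cap, tray xy
B={"round_bottle":((.628,-.0572),.092,TRAY-.07*TX),"flask":((.5764,.0177),.088,TRAY),"square_bottle":((.6535,.0714),.084,TRAY+.07*TX)}
JAR=(.6427,.0056)
E
python3 - <<'E'
from h import *
for cam in("top","scene"):
    c=capture(cam); P=world(c); m=(c["range_z"]>0)
    z=np.zeros((480,640)); z[m]=P[:,2]; z=cv2.medianBlur(z.astype(np.float32),5)
    k=((z>.0605)&(z<.08)).astype(np.uint8)
    k=cv2.morphologyEx(k,cv2.MORPH_OPEN,np.ones((7,7)))
    for q in cv2.findContours(k,cv2.RETR_EXTERNAL,cv2.CHAIN_APPROX_NONE)[0]:
        if cv2.contourArea(q)<1000: continue
        mm=np.zeros((480,640),np.uint8); cv2.drawContours(mm,[q],-1,1,-1)
        Q=world(c,mm>0); print(cam,cv2.contourArea(q),Q.mean(0),cv2.minEnclosingCircle((Q[:,:2]*1000).astype(np.float32)),Q[:,:2].min(0),Q[:,:2].max(0))
for p,psi in [((.628,-.0572,.1),RY),((.6535,.0714,.1),RY),((.57,.017,.1),RY),((.64,.005,.02),RY),((.42,-.368,.09),TY),((.56,-.36,.09),TY),((.487,.345,.08),np.deg2rad(79)),((.487,.345,.08),np.deg2rad(120))]:
    for s in (0,np.pi):
        j=inverse_kinematics(list(p),down(psi+s)); print(p,s,None if j is None else np.round(j,2))
print(current_clock())
E
```

```text
top 3049.5 [0.48586725 0.33267291 0.06589665] ((485.6683044433594, 333.1642761230469), 60.452735900878906) [0.42797167 0.27361827] [0.54557403 0.39338176]
scene 1459.5 [0.48975033 0.33044042 0.06691723] ((487.09576416015625, 334.14263916015625), 63.017459869384766) [0.42761542 0.27118561] [0.54680767 0.39623846]
(0.628, -0.0572, 0.1) 0 [-0.2   0.53  1.57 -0.    1.05 -1.58]
(0.628, -0.0572, 0.1) 3.141592653589793 [-0.2   0.53  1.57 -0.    1.05  1.56]
(0.6535, 0.0714, 0.1) 0 [ 0.    0.56  1.5  -0.    1.08 -1.37]
(0.6535, 0.0714, 0.1) 3.141592653589793 [ 0.    0.56  1.5  -0.    1.08  1.77]
(0.57, 0.017, 0.1) 0 [-0.09  0.45  1.71 -0.    0.98 -1.47]
(0.57, 0.017, 0.1) 3.141592653589793 [-0.09  0.45  1.71 -0.    0.98  1.67]
(0.64, 0.005, 0.02) 0 [-0.1   0.64  1.6  -0.    0.91 -1.48]
(0.64, 0.005, 0.02) 3.141592653589793 [-0.1   0.64  1.6  -0.    0.91  1.66]
(0.42, -0.368, 0.09) 0 [-0.84  0.45  1.74 -0.    0.95 -2.47]
(0.42, -0.368, 0.09) 3.141592653589793 [-0.84  0.45  1.74 -0.    0.95  0.67]
(0.56, -0.36, 0.09) 0 [-0.68  0.58  1.49 -0.    1.07 -2.3 ]
(0.56, -0.36, 0.09) 3.141592653589793 [-0.68  0.58  1.49 -0.    1.07  0.84]
(0.487, 0.345, 0.08) 0 [ 0.5   0.51  1.66 -0.    0.97 -0.88]
(0.487, 0.345, 0.08) 3.141592653589793 [ 0.5   0.51  1.66 -0.    0.97  2.26]
(0.487, 0.345, 0.08) 0 [ 0.5   0.51  1.66 -0.    0.97 -1.59]
(0.487, 0.345, 0.08) 3.141592653589793 [ 0.5   0.51  1.66 -0.    0.97  1.55]
1.3
```

```bash
cat >> h.py <<'E'
PAN=np.array([.486,.3335])
def pick(xy,psi,z,opening,zup=.23,step=True):
    q=down(psi+np.pi)
    move_ptp([*xy,zup],q); move_gripper(opening)
    servo_line([*xy,z],q,rate=.12)
    move_gripper(0.0); print("gap",round(current_finger_gap(),4),"grip",round(current_grip_force(),1),"F",np.round(current_force(),1))
    servo_line([*xy,zup],q,rate=.12)
    print("lifted gap",round(current_finger_gap(),4),"F",np.round(current_force(),1),"t",current_clock())
def place(xy,psi,z,opening,zup=.23):
    q=down(psi+np.pi)
    move_ptp([*xy,zup],q)
    servo_line([*xy,z+.008],q,rate=.12); sleep(.2)
    hit=servo_line([*xy,z-.004],q,rate=.015,contact_N=3)
    print("hit",hit,"dz",np.round(current_position()[2]-z,4),"F",np.round(current_force(),1))
    move_gripper(opening); sleep(.1)
    servo_line([*xy,zup],q,rate=.15)
    print("placed t",current_clock())
E
python3 - <<'E'
from h import *
r,h,t=B["round_bottle"]
pick(r,RY,.010+h,.055); place(t,TY,.004+h,.055)
c=capture("top"); cv2.imwrite("pics/a.png",c["image"])
E
```

```text
gap 0.0286 grip 30.0 F [0.4 0.3 1.3]
lifted gap 0.0289 F [ 0.2  0.4 -1.7] t 7.5667
hit True dz 0.0001 F [0.7 0.9 3.2]
placed t 12.675
```

View pics/a.png

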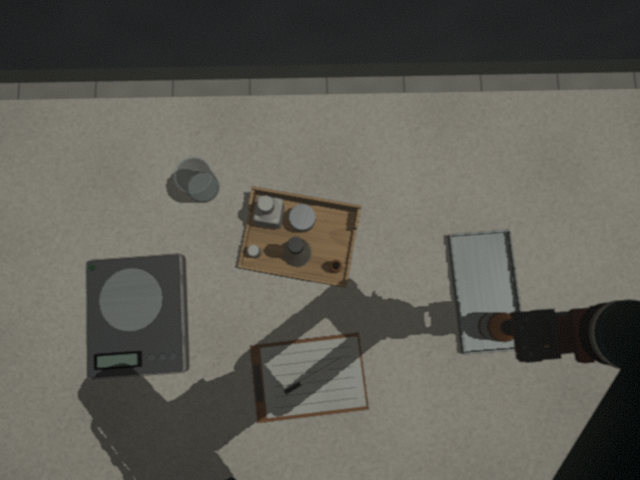

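The round bottle now stands in the near end of the tray at (495,325), and everything else in the rack is untouched. Next come the flask and the square bottle.

```bash
python3 - <<'E'
from h import *
for n in("flask","square_bottle"):
    r,h,t=B[n]; pick(r,RY,.010+h,.055); place(t,TY,.004+h,.055)
move_ptp([.5,-.15,.3],down(RY+np.pi))
c=capture("top"); cv2.imwrite("pics/b.png",c["image"])
for n,t in (("jar",.052),("round_bottle",.130),("flask",.126),("square_bottle",.122)):
    for conf,xy,P,reg in find("top",c,n)[:1]:
        Q=P[abs(P[:,2]-t)<.007]
        if len(Q)>4: print(n,conf,Q.mean(0).round(4),cv2.minEnclosingCircle((Q[:,:2]*1000).astype(np.float32)))
E
```

```text
gap 0.0285 grip 30.0 F [-0.5  0.1  1.6]
lifted gap 0.0287 F [-0.6 -0.  -1.8] t 17.5083
hit True dz 0.0001 F [-0.7  1.5  3.8]
placed t 22.7333
gap 0.0282 grip 30.0 F [0.2 0.5 1.8]
lifted gap 0.0287 F [ 0.1  0.3 -1.8] t 27.75
hit True dz 0.0 F [0.1 2.3 4.6]
placed t 33.2
jar 0.63 [0.6424 0.006  0.052 ] ((642.877685546875, 6.031492710113525), 25.965412139892578)
round_bottle 0.58 [ 0.422  -0.3663  0.1297] ((422.74395751953125, -367.34893798828125), 14.911603927612305)
```

View pics/b.png

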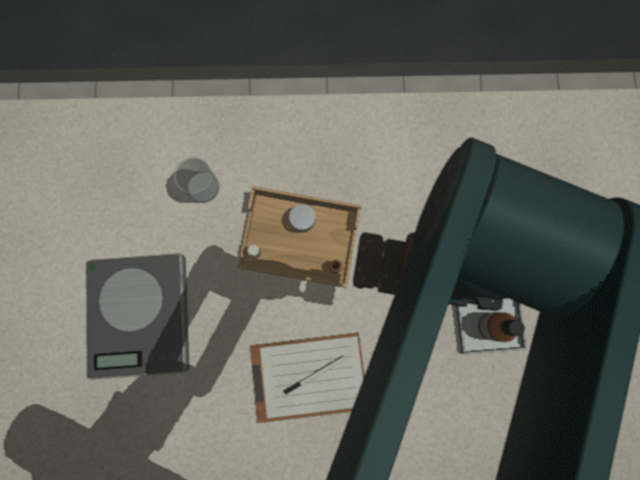

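The jar stands alone at the back of the rack at (302,217), and the vial (253,251) and dropper (335,267) are in place. Next is the jar.

```bash
python3 - <<'E'
from h import *
pick((.6428,.0058),RY,.019,.074); place(PAN,RY,.066+.009,.066)
move_ptp([.5,-.15,.3],down(RY+np.pi))
c=capture("top"); cv2.imwrite("pics/c.png",c["image"])
P=world(c); Q=P[(abs(P[:,2]-.108)<.006)&(np.hypot(*(P[:,:2]-PAN).T)<.06)]
print(len(Q),Q.mean(0),cv2.minEnclosingCircle((Q[:,:2]*1000).astype(np.float32)))
c=capture("scene"); cv2.imwrite("pics/cs.png",c["image"])
for n,t in (("round_bottle",.130),("flask",.126),("square_bottle",.122)):
    for conf,xy,P,reg in find("scene",c,n)[:1]:
        Q=P[abs(P[:,2]-t)<.007]
        if len(Q)>4: print(n,conf,Q.mean(0).round(4),cv2.minEnclosingCircle((Q[:,:2]*1000).astype(np.float32)))
for n in B: print(n,B[n][2])
E
```

```text
gap 0.0516 grip 30.0 F [-0.   0.5  2.8]
lifted gap 0.0516 F [ 1.1  0.8 -1.6] t 40.075
hit True dz 0.0002 F [-0.2  0.1  3.5]
placed t 45.3083
654 [0.48546927 0.33144294 0.1078391 ] ((485.4839172363281, 331.977783203125), 26.276180267333984)
round_bottle 0.61 [ 0.427  -0.3671  0.1301] ((452.57958984375, -358.5985107421875), 46.31190490722656)
flask 0.58 [ 0.4962 -0.3633  0.1264] ((494.1827392578125, -362.89306640625), 14.090211868286133)
square_bottle 0.67 [ 0.5656 -0.3593  0.1222] ((563.7196655273438, -358.7825927734375), 14.500344276428223)
round_bottle [ 0.42260243 -0.36778552]
flask [ 0.4925 -0.364 ]
square_bottle [ 0.56239757 -0.36021448]
```

View pics/cs.png

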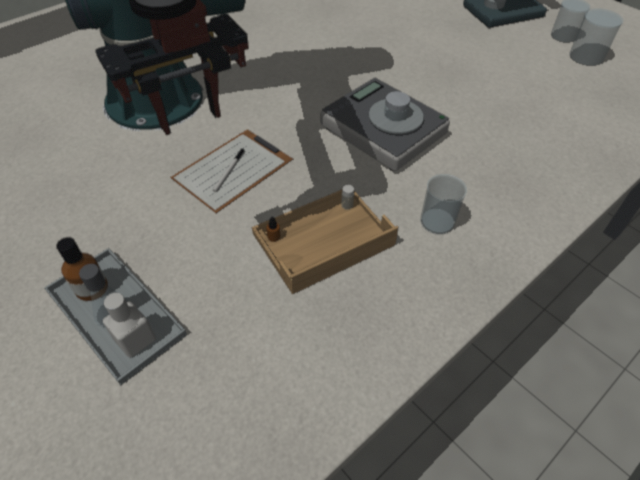

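The jar stands centred on the pan at (398,105), and the three bottles are upright in the tray around (75,270), (92,280) and (120,320). I'll put the bottles back in reverse order.

```bash
python3 - <<'E'
from h import *
for n in("square_bottle","flask","round_bottle"):
    r,h,t=B[n]; pick(t,TY,.004+h,.055); place(r,RY,.010+h,.055)
move_ptp([.3,-.35,.35],down(TY+np.pi))
tops={"round_bottle":.136,"square_bottle":.128,"flask":.132,"vial":.058,"dropper":.066,"beaker":.095}
for cam in("top","scene"):
    c=capture(cam); cv2.imwrite(f"pics/e_{cam}.png",c["image"])
    for n,t in tops.items():
        for conf,xy,P,reg in find(cam,c,n)[:1]:
            Q=P[abs(P[:,2]-t)<.007]
            if len(Q)>4: print(cam,n,round(conf,2),Q.mean(0).round(4),np.round(cv2.minEnclosingCircle((Q[:,:2]*1000).astype(np.float32))[0],1))
print(current_clock())
E
```

```text
gap 0.0285 grip 30.0 F [ 0.2 -0.6  1.9]
lifted gap 0.0287 F [-0.1 -0.  -1.6] t 51.8667
hit True dz 0.0 F [-0.1  1.7  3.1]
placed t 57.225
gap 0.0286 grip 30.0 F [ 0.1 -0.   1.3]
lifted gap 0.0282 F [-0.2  0.1 -2.1] t 62.275
hit True dz 0.0 F [0.4 0.7 3.1]
placed t 67.4083
gap 0.0285 grip 30.0 F [-0.4  0.8  2.1]
lifted gap 0.0287 F [ 0.2 -0.4 -2.1] t 72.225
hit True dz 0.0001 F [0.1 1.  3.6]
placed t 77.2417
top round_bottle 0.88 [ 0.6263 -0.0571  0.1357] [626.6 -57.1]
top square_bottle 0.61 [0.6524 0.0706 0.1279] [653.1  70.9]
top flask 0.95 [0.5756 0.0173 0.1319] [576.   17.1]
top vial 0.41 [0.576  0.1014 0.0583] [575.7 101.4]
top dropper 0.55 [ 0.5451 -0.0581  0.0639] [545.4 -58.4]
top beaker 0.9 [0.7237 0.2169 0.0934] [719.9 212.7]
scene round_bottle 0.9 [ 0.6301 -0.0588  0.1361] [628.1 -58.7]
scene square_bottle 0.84 [0.6556 0.0693 0.1279] [653.7  71.9]
scene flask 0.96 [0.579  0.0161 0.132 ] [576.9  17. ]
scene vial 0.65 [0.5796 0.1007 0.0578] [578.2 101.8]
scene dropper 0.7 [ 0.548  -0.059   0.0639] [547.  -58.4]
scene beaker 0.69 [0.7186 0.2168 0.0933] [721.2 213.4]
79.6083
```

View pics/e_scene.png

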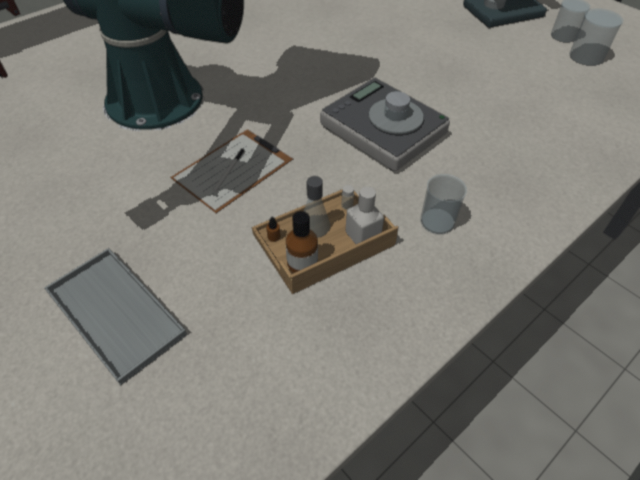

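All three bottles are back upright at their original pixels: (302,240), (315,200) and (365,215). The jar is on the pan at (398,105), the tray is empty, and the vial, dropper bottle and beaker haven't moved.

```bash
python3 -c "
from bench import *
print(close_job())"
```

```text
the job is handed in; nothing more can be done
None
```

The job is handed in: the jar stands in the middle of the balance pan (within about 2 mm), the three bottles are back upright within about 1 mm of their measured starting spots, the vial, dropper bottle and beaker were left alone, and it took about 80 s of the 141 s allowed.

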